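Unlock and test the foot control of a dental handpiece

TASK

The handpiece foot control stands on the lab bench for its check before use. Slide its red transport lock all the way to the green (unlocked) end, then reach in under the steel carry bow with the gripper and press the yellow pedal down firmly until it rests hard on its rubber stop, hold it on the stop for at least one second without pushing harder than 40 N, and let it come fully up again. Leave the lock open and do not disturb the mug, the wax tin or the plaster cast.

Things in the scene. Friction and masses are not known exactly. Their poses are not given: they have to be found in the camera images.
- control: Foot control fixed to the bench, 170 (x) x 150 (y) mm, origin at the centre of its underside; x runs from the pedal's free end (front, -x) to the rear, z up. A 12 mm dark base plate; at the rear a grey housing from x = -10 to 85 mm, full width, top at z = 62 mm.
- pedal_hinge (a point): Yellow pedal plate, 84 mm wide, 8 mm thick; this point is on its hinge axis, mid-width, inside the housing (control x = 35, z = 34 mm, axis along y). It reaches 108 mm along its own -x to the free front edge; about 62 mm are exposed in front of the housing. At rest it rises to the front by 0.16 rad, front edge about 55 mm above the bench.
- pedal (a joint): Pedal angle, rad: 0 at rest (up), grows as it is pressed down. A spring brings it back; at the pad about 5 N starts it and 7 to 9 N bring it to the stop. The stop is met between about 0.14 and 0.26, differently on each unit. While the lock is closed the pedal moves only about 0.05 to 0.08.
- pedal_pad (a point): Point to press: middle of the pedal's top face, 18 mm behind its front edge, 90 mm from the hinge, 9 mm in front of the plane of the bow at rest. Its axes are the pedal's.
- stop: Round black rubber stop, 18 mm diameter, under the pedal in the middle, screwed to a height that differs on each unit; origin 20 mm below its flat top, z up. The underside of the pedal lands on its top.
- lock (a joint): Transport lock position, m: 0 fully locked, 0.050 at its unlocked end stop. It slides along the control's +y from the red mark to the green mark, friction about 3 N, stays where it is left. A bolt on it blocks the pedal until about 0.038.
- lock_top (a point): Centre of the top of the red lock grip, 26 (x) x 16 (y) mm, 28 mm tall, standing on the housing; top 93 mm above the bench, 95 mm behind the plane of the bow. Axes are the control's: +y is the unlocking direction.
- mug: Bystander: black travel mug with steel lid, 76 mm diameter, 135 mm tall, origin at the centre of its underside.
- wax_tin: Bystander: round white tin of pink wax, 84 mm diameter, 23 mm tall, origin at the centre of its underside.
- cast: Bystander: plaster dental cast, 60 x 66 mm, 29 mm tall, origin at the centre of its underside.
- bow (a point): Centre of the cross bar of the steel carry bow, 14 mm round bar, at control x = -45, z = 165 mm, directly above the pedal; its legs stand at y = -68 and +68 mm. A vertical gripper's body meets the bar before it reaches the pedal: tilt the tool some 30 to 45 degrees, tips leaning in under the bar. Axes are the control's.
Not all that is in view belongs to the job. There is more than one size of the control; the one meant has the size given above.

How it is judged:
By the outcome, as a careful person would: the job done as asked, in the order asked, and still so for the second after the job is handed in, with the robot touching nothing.
It also fails if it takes over 54 s, if anything falls off the work surface, if the arm or the gripper's body presses on something with over 40 N, if the wrist force passes 120 N, or if a joint passes its speed limit or range.

ROBOT

A 6-joint arm with a two-finger parallel gripper is mounted at the origin on the work surface. World frame = base frame: x ahead of the robot, y to its left, z up, the work surface at z = 0. Lengths are in m, angles in rad, forces in N, time in s.
With the tool pointing down it reaches from about 0.15 to 0.775 m from the base axis. Payload 6.1 kg.
Tool frame: the origin (TCP) lies at the very end of the fingers, on their centre line; the grasp point (between the pads) lies 19 mm behind it (grip_depth is the distance from the TCP to the grasp point, in m); z points along the fingers, y is the line along which they close (so a half turn about z gives the same grasp; the last joint's range is limited). The gripper opens to 85 mm and grips with 20 to 120 N. Pads are 22 mm wide; open, the fingers measure 114 mm over their backs; the gripper's body (76 mm by 85 mm) begins 54 mm behind the grasp point. The pads swing forward as they close: fully open they stand 13 mm farther back than shut.
Start: joints at [1.234, 0.126, -0.04, 1.405, 0, 1.571], TCP at [0.173, 0.495, 0.231] pointing down, gripper open.
Joint ranges: [-2.72, 2.72], [-0.95, 1.95], [-1.27, 1.35], [-1.78, 2.02], [-1.46, 1.47], [-3.14, 3.14]. Speed limits (rad/s): [2.39, 2.39, 3.01, 3.14, 3.14, 3.14].

INTERFACE

Orientations are given as a unit quaternion [w, x, y, z].
In Python, from workcell import get_obs, read_camera, sign_off, grip_depth gives the robot as it stands.
- The arm moves only by the tool move_arm, never from a script. Its argument "motion" is a list of rows, each an object of numbers: "wx", "wy", "wz": the turn, a rotation vector about the tool's x, y, z normalised to -1 to 1, where 1 is 4 degrees; "dx", "dy", "dz": the shift along the tool's x, y, z normalised to -1 to 1, where 1 is 0.03 m; "claw": the closure, from -1 (fully open) to 1 (shut). In form: [{"wx": .., "wy": .., "wz": .., "dx": .., "dy": .., "dz": .., "claw": ..}, ...]. A call has 1 to 10 rows; each row shifts and turns the commanded pose from where the row before left it, along the tool's axes as they then stand; what a row does not reach is not made up. A row lasts 1/10 s, in which the tool goes at most 50 mm and 8.59 degrees, less where a joint would pass 70% of its speed; a pose out of reach is approached as far as the arm can. A call with a number of a shift or a turn outside -1 to 1 is refused whole. A call with a gripper value outside its range is refused whole. The fingers move at their own pace and stop on an object; the grip force is fixed at half the most. Time passes only in rows, so rows that do not move let the fingers close. It gives the time, the measured TCP pose, the force, the opening and the grip force at its end, in the units of the state.
- get_obs(): the state, without advancing time (a new reading comes with each control period).
- read_camera(name): name is "side" or "top" or "wrist"; returns a dict with "image" (384x512x3 uint8, red, green, blue), "intrinsics" (3x3 intrinsics, pixels), "R" (3x3) and "t" (3): a world point X has camera coordinates R X + t. Camera axes: x right, y down, z forward; pixel columns grow to the right and rows downward; lengths in m; the calibration is good to about 2 mm. A picture is of the moment at which its call begins. There is no depth.
- sign_off(): hands the job in; it is judged then, once.
The state is a dict: "clock": time; "qpos": joint angles; "dq": joint speeds; "tau": joint torques, N m; "position": TCP position; "tool_rot": TCP orientation; "contact_force": force on the tool from outside, world axes, zero at the start; "ft_torque": the same for the moment, N m; "grip_width": finger opening in m; "grasp_force": force on a finger pad.
Only numpy, scipy, OpenCV 4.12 (cv2) and the standard library are available. Lean on these libraries where they do the work, as an engineer would, in place of code of your own. Each camera call takes 0.05 s, during which the arm holds its last target. There are 200 camera calls.

## Working session

There is one attempt and no reset: what is moved stays moved. The work goes in short steps, Python scripts to look and compute and a tool call to move; the robot and the scene stay as the last step left them, time stands still between calls to the robot, and variables do not carry over. Pictures are saved under pics/ and viewed, at most 10 in all, crops included, and the job is handed in when it is done.

Besides the shell and the picture viewer there is one more tool, called after ">>>" as name(argument=value, ...) on one line, values as JSON. move_arm: Moves the arm, as the interface text tells. Its arguments: {"type":"object","properties":{"motion":{"type":"array","items":{"type":"object","properties":{"wx":{"type":"number"},"wy":{"type":"number"},"wz":{"type":"number"},"dx":{"type":"number"},"dy":{"type":"number"},"dz":{"type":"number"},"claw":{"type":"number"}}}}},"required":["motion"]}

```bash
mkdir -p pics; ls; python3 - <<'E'
from workcell import *
import cv2,numpy as np
o=get_obs();print({k:np.round(v,3) for k,v in o.items()})
for n in["side","top"]:
    c=read_camera(n);cv2.imwrite(f"pics/{n}0.png",cv2.cvtColor(c["image"],cv2.COLOR_RGB2BGR));np.savez(f"pics/{n}0.npz",**c)
    print(n,c["intrinsics"].tolist(),np.round(-c["R"].T@c["t"],3),np.round(c["R"],3).tolist())
E
```

```text
pics
{'clock': np.float64(0.0), 'qpos': array([ 1.234,  0.126, -0.041,  1.405,  0.   ,  1.571]), 'dq': array([-0.   ,  0.001, -0.   , -0.001,  0.001, -0.001]), 'tau': array([-0.0000e+00, -4.3591e+01,  3.5293e+01,  1.7000e-02, -0.0000e+00,
        0.0000e+00]), 'position': array([0.173, 0.495, 0.231]), 'tool_rot': array([-0.   ,  0.168,  0.986, -0.001]), 'contact_force': array([-0.558,  0.009,  0.826]), 'ft_torque': array([-0.038, -0.021, -0.028]), 'grasp_force': np.float64(0.0), 'grip_width': np.float64(0.085)}
side [[396.04734154904986, 0.0, 258.8913262717112], [0.0, 396.04734154904986, 194.41974402562388], [0.0, 0.0, 1.0]] [0.223 0.485 0.59 ] [[-0.74, -0.673, 0.002], [-0.394, 0.431, -0.812], [0.545, -0.602, -0.584]]
top [[489.8061644374253, 0.0, 256.25868215191923], [0.0, 489.8061644374253, 199.37169592925795], [0.0, 0.0, 1.0]] [0.519 0.009 1.281] [[-0.003, -1.0, -0.015], [-0.995, 0.005, -0.097], [0.097, 0.015, -0.995]]
```

View pics/top0.png

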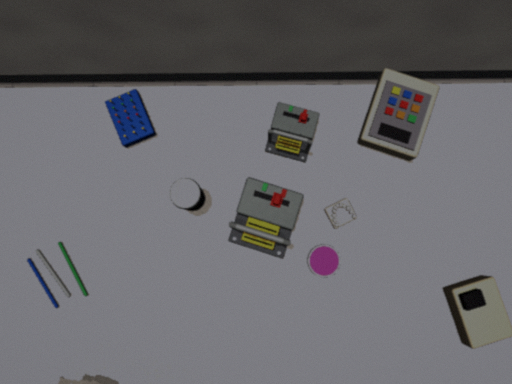

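View pics/side0.png

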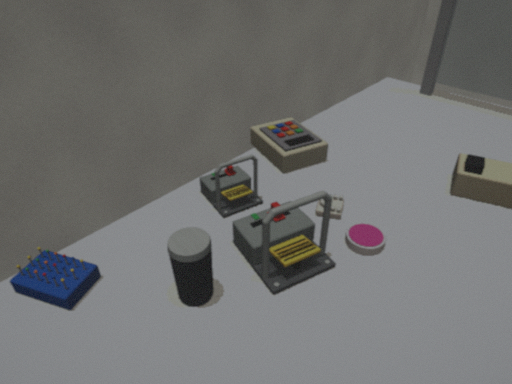

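The top view shows the big control at about px (266,217), with its rear up and its pedal toward the robot. The mug is at (188,195), the tin at (323,260) and the cast at (341,213). The smaller decoy control is at (293,132). Next I'll crop in for features.

```bash
python3 - <<'E'
import cv2,numpy as np
a=cv2.imread("pics/top0.png")[165:270,215:320];b=cv2.imread("pics/side0.png")[180:300,220:345]
a=cv2.resize(a,(560,560),interpolation=cv2.INTER_CUBIC)
cv2.imwrite("pics/c1.png",cv2.convertScaleAbs(a,alpha=1.4))
b=cv2.resize(b,(625,600),interpolation=cv2.INTER_CUBIC)
cv2.imwrite("pics/c2.png",cv2.convertScaleAbs(b,alpha=1.4))
E
```

```text
(no output)
```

View pics/c1.png

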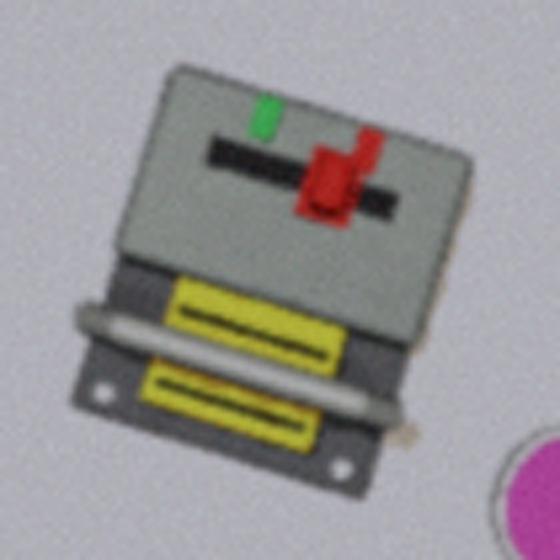

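View pics/c2.png

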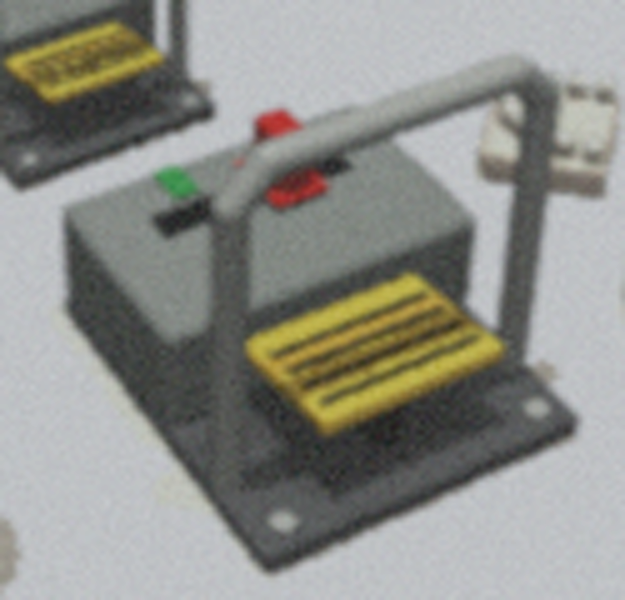

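The crops give clear housing and base corners in both views. I'll fit x, y and yaw to these.

```bash
cat > h.py <<'E'
import numpy as np
from scipy.optimize import least_squares
C={n:np.load(f"pics/{n}0.npz") for n in("top","side")}
def proj(n,X):
    c=C[n];p=c["R"]@X+c["t"];q=c["intrinsics"]@p;return q[:2]/q[2]
def ray_z(n,uv,z):
    c=C[n];d=c["R"].T@np.linalg.solve(c["intrinsics"],[*uv,1]);o=-c["R"].T@c["t"];return o+d*(z-o[2])/d[2]
def ct(u,v):return ((u+.5)/5.3333-.5+215,(v+.5)/5.3333-.5+165)
def cs(u,v):return ((u+.5)/5-.5+220,(v+.5)/5-.5+180)
def W(p,P):
    x,y,a=p;c,s=np.cos(a),np.sin(a);P=np.array(P)/1000
    return np.array([x+c*P[0]-s*P[1],y+s*P[0]+c*P[1],P[2]])
E
python3 - <<'E'
from h import *
D=[("top",ct(178,65),(85,75,62)),("top",ct(470,158),(85,-75,62)),("top",ct(118,248),(-10,75,62)),("top",ct(418,345),(-10,-75,62)),("top",ct(72,403),(-85,75,12)),("top",ct(362,497),(-85,-75,12)),
("side",cs(268,562),(-85,75,12)),("side",cs(576,418),(-85,-75,12)),("side",cs(172,345),(-10,75,62)),("side",cs(66,212),(85,75,62)),("side",cs(474,220),(-10,-75,62))]
f=lambda p:np.concatenate([proj(n,W(p,P))-uv for n,uv,P in D])
r=least_squares(f,[.5,0,0],loss="soft_l1");print(r.x,np.round(f(r.x).reshape(-1,2),1).tolist())
p=r.x;np.save("pose.npy",p)
def inv(X):
    a=p[2];d=X[:2]-p[:2];return 1000*np.array([np.cos(a)*d[0]+np.sin(a)*d[1],-np.sin(a)*d[0]+np.cos(a)*d[1]])
for nm,uv,z in[("lock top centre",ct(328,187),.093),("green",ct(266,118),.062),("red",ct(370,148),.062),("slotL",ct(208,150),.062),("slotR",ct(397,207),.062),("pedFL",ct(142,398),.055),("pedFR",ct(308,452),.055)]:
    print(nm,inv(ray_z("top",uv,z)).round(1))
for nm,P in[("pad",(35-90,0,34+14+4)),("bow",(-45,0,165)),("locktop",(50,-25,93)),("base",(0,0,0))]:print(nm,W(p,P).round(4))
for nm,uv,z in[("mug",(187,187),.135),("tin",(323,260),.023),("cast",(341,213),.029)]:
    X=ray_z("top",uv,z);print(nm,X.round(3),inv(X).round(0))
E
```

```text
[ 0.59360904  0.00492741 -0.30894526] [[-1.1, -0.7], [1.4, -0.4], [-1.3, 0.9], [-0.1, 0.8], [-0.4, 0.9], [0.7, 0.9], [-0.5, -0.1], [1.1, -0.4], [-1.2, -0.6], [-2.3, -1.3], [1.3, -0.6]]
lock top centre [ 47.  -12.8]
green [72.5 24.8]
red [ 73.5 -26. ]
slotL [49.9 46.3]
slotR [ 50.7 -46.2]
pedFL [-70.1  41. ]
pedFR [-70.7 -40.6]
pad [0.5412 0.0217 0.052 ]
bow [0.5507 0.0186 0.165 ]
locktop [ 0.6336 -0.0341  0.093 ]
base [0.5936 0.0049 0.    ]
mug [0.661 0.19  0.135] [  8. 197.]
tin [ 0.486 -0.142  0.023] [ -58. -172.]
cast [ 0.606 -0.189  0.029] [  70. -181.]
```

Pose fits to about 1 px, and the pedal and lock features match the given sizes. The tool's y axis is already almost along the control's +y. I'll move above the −y side of the lock with the fingers shut.

>>> move_arm(motion=[{"wz": -0.43,"claw": 1},{"dx": -1,"dy": -0.645,"claw": 1},{"dx": -1,"dy": -0.645,"claw": 1},{"dx": -1,"dy": -0.645,"claw": 1},{"dx": -1,"dy": -0.645,"claw": 1},{"dx": -1,"dy": -0.645,"claw": 1},{"dx": -1,"dy": -0.645,"claw": 1},{"dx": -1,"dy": -0.645,"claw": 1},{"dx": -1,"dy": -0.645,"claw": 1},{"dx": -1,"dy": -0.645,"claw": 1}])

```text
invalid input
```

>>> move_arm(motion=[{"dx": -1,"dy": -0.645,"claw": 1},{"dx": -1,"dy": -0.645,"claw": 1},{"dx": -1,"dy": -0.645,"claw": 1},{"dx": -1,"dy": -0.645,"claw": 1},{"dx": -1,"dy": -0.645,"claw": 1},{"dx": -1,"dy": -0.645,"claw": 1},{"dx": -1,"dy": -0.645,"claw": 1},{"dx": -1,"dy": -0.645,"claw": 1},{"dx": -1,"dy": -0.645,"claw": 1},{"claw": 1}])

```text
invalid input
```

>>> move_arm(motion=[{"wx": 0,"wy": 0,"wz": -0.43,"dx": 0,"dy": 0,"dz": 0,"claw": 1},{"wx": 0,"wy": 0,"wz": 0,"dx": -1,"dy": -0.645,"dz": 0,"claw": 1},{"wx": 0,"wy": 0,"wz": 0,"dx": -1,"dy": -0.645,"dz": 0,"claw": 1},{"wx": 0,"wy": 0,"wz": 0,"dx": -1,"dy": -0.645,"dz": 0,"claw": 1},{"wx": 0,"wy": 0,"wz": 0,"dx": -1,"dy": -0.645,"dz": 0,"claw": 1},{"wx": 0,"wy": 0,"wz": 0,"dx": -1,"dy": -0.645,"dz": 0,"claw": 1},{"wx": 0,"wy": 0,"wz": 0,"dx": -1,"dy": -0.645,"dz": 0,"claw": 1},{"wx": 0,"wy": 0,"wz": 0,"dx": -1,"dy": -0.645,"dz": 0,"claw": 1},{"wx": 0,"wy": 0,"wz": 0,"dx": -1,"dy": -0.645,"dz": 0,"claw": 1},{"wx": 0,"wy": 0,"wz": 0,"dx": -1,"dy": -0.645,"dz": 0,"claw": 1}])

```text
clock: 1.1
position: [0.3788, 0.2466, 0.231]
tool_rot: [-0.0, 0.153, 0.988, -0.0]
contact_force: [0.8, 1.0, -0.4]
grip_width: -0.0
grasp_force: 0.0
```

>>> move_arm(motion=[{"wx": 0,"wy": 0,"wz": 0,"dx": -1,"dy": -0.645,"dz": 0,"claw": 1},{"wx": 0,"wy": 0,"wz": 0,"dx": -1,"dy": -0.645,"dz": 0,"claw": 1},{"wx": 0,"wy": 0,"wz": 0,"dx": -1,"dy": -0.645,"dz": 0,"claw": 1},{"wx": 0,"wy": 0,"wz": 0,"dx": -1,"dy": -0.645,"dz": 0,"claw": 1},{"wx": 0,"wy": 0,"wz": 0,"dx": -1,"dy": -0.645,"dz": 0,"claw": 1},{"wx": 0,"wy": 0,"wz": 0,"dx": -1,"dy": -0.645,"dz": 0,"claw": 1},{"wx": 0,"wy": 0,"wz": 0,"dx": -1,"dy": -0.645,"dz": 0,"claw": 1},{"wx": 0,"wy": 0,"wz": 0,"dx": -1,"dy": -0.645,"dz": 0,"claw": 1},{"wx": 0,"wy": 0,"wz": 0,"dx": -1,"dy": -0.645,"dz": 0,"claw": 1},{"wx": 0,"wy": 0,"wz": 0,"dx": -1,"dy": -0.645,"dz": 0,"claw": 1}])

```text
clock: 2.1
position: [0.6065, -0.0285, 0.2308]
tool_rot: [-0.0, 0.153, 0.988, -0.0]
contact_force: [0.5, 0.0, 0.4]
grip_width: -0.0001
grasp_force: 0.0
```

```bash
cat >> h.py <<'E'
def inC(X):
    p=np.load("pose.npy");a=p[2];d=np.array(X[:2])-p[:2];return (1000*np.array([np.cos(a)*d[0]+np.sin(a)*d[1],-np.sin(a)*d[0]+np.cos(a)*d[1],X[2]])).round(1)
E
cat >st.py <<'E'
from workcell import *
from h import *
from scipy.spatial.transform import Rotation as Ro
o=get_obs();p=np.load("pose.npy");q=o["tool_rot"]
R=Ro.from_euler("z",-p[2]).as_matrix()@Ro.from_quat([q[1],q[2],q[3],q[0]]).as_matrix()
print("t",round(o["clock"],2),"tcp in control mm",inC(o["position"]),"F in control",(Ro.from_euler("z",-p[2]).as_matrix()@o["contact_force"]).round(1));print(R.round(3).tolist())
E
python3 st.py; python3 - <<'E'
from workcell import *
import cv2,numpy as np
c=read_camera("wrist");cv2.imwrite("pics/w1.png",cv2.cvtColor(c["image"],cv2.COLOR_RGB2BGR));np.savez("pics/wrist0.npz",**c)
E
```

```text
t 2.1 tcp in control mm [ 22.4 -27.9 230.8] F in control [0.5 0.2 0.4]
[[-1.0, -0.002, -0.001], [-0.002, 1.0, -0.0], [0.001, -0.0, -1.0]]
```

View pics/w1.png

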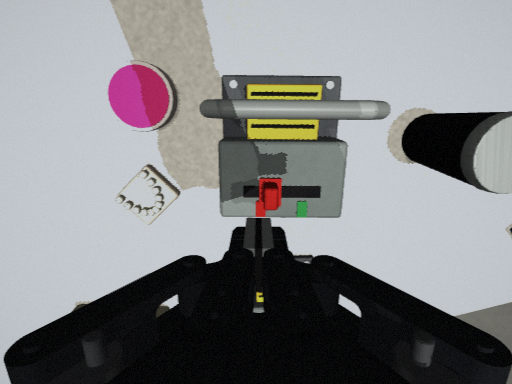

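The wrist view shows the control aligned with the picture. The red lock is at about (270,192), with the red mark at (260,208) and the green mark at (302,208). I'll check the fit and the lock's y.

```bash
python3 - <<'E'
from h import *
import cv2
C["wrist"]=np.load("pics/wrist0.npz");p=np.load("pose.npy")
c=C["wrist"];print("cam in C",inC(-c["R"].T@c["t"]))
for nm,uv,z in[("hFL(-10,-75)",(219,140),.062),("hFR(-10,75)",(347,140),.062),("bFL(-85,-75)",(222,76),.012),("bFR(-85,75)",(340,76),.012),("rear",(342,217),.062),("green",(302,208),.062),("red",(260,208),.062),("bowL",(204,109),.165),("bowR",(386,109),.165)]:
    print(nm,inC(ray_z("wrist",uv,z)))
print({y:[proj("wrist",W(p,(x,y+s,93))).round(0).tolist() for x in(37,63) for s in(-8,8)] for y in(-25,-13)})
im=cv2.cvtColor(c["image"],cv2.COLOR_RGB2HSV);m=((im[...,0]<8)|(im[...,0]>172))&(im[...,1]>150)
for v in range(174,220,4):
    u=np.where(m[v,230:330])[0]+230;print(v,u.min() if len(u) else None,u.max() if len(u) else None, c["image"][v,u,0].tolist() if len(u) else None)
E
```

```text
cam in C [-47.2 -28.5 373.1]
hFL(-10,-75) [-11.7 -72.8  62. ]
hFR(-10,75) [-12.1  72.1  62. ]
bFL(-85,-75) [-84.7 -73.4  12. ]
bFR(-85,75) [-85.   72.5  12. ]
rear [81.6 74.5 62. ]
green [70. 25. 62.]
red [ 70.1 -26.   62. ]
bowL [-46.1 -68.3 165. ]
bowR [-46.4  65.4 165. ]
{-25: [[254.0, 189.0], [269.0, 189.0], [254.0, 212.0], [268.0, 212.0]], -13: [[265.0, 189.0], [280.0, 189.0], [265.0, 212.0], [279.0, 212.0]]}
174 None None None
178 260 280 [100, 97, 97, 98, 95, 95, 98, 90, 95, 84, 71, 68, 67, 66, 68, 68, 67, 65, 69, 63, 73]
182 259 280 [150, 189, 192, 156, 96, 99, 85, 69, 71, 71, 68, 72, 71, 72, 74, 111, 168, 184, 189, 190, 188, 189]
186 259 281 [132, 188, 156, 104, 76, 42, 51, 49, 50, 50, 53, 50, 47, 51, 54, 55, 51, 48, 103, 169, 188, 192, 139]
190 258 281 [32, 135, 188, 156, 97, 81, 94, 144, 166, 176, 174, 175, 174, 146, 139, 174, 172, 175, 168, 144, 157, 189, 173, 106]
194 259 281 [137, 159, 106, 100, 81, 101, 155, 180, 187, 188, 189, 187, 189, 187, 189, 192, 191, 178, 142, 160, 189, 169, 104]
198 259 280 [156, 157, 101, 94, 73, 107, 159, 178, 188, 185, 189, 188, 188, 186, 185, 187, 185, 171, 135, 155, 190, 165]
202 256 280 [169, 187, 169, 162, 189, 187, 190, 147, 102, 157, 178, 183, 185, 186, 186, 184, 186, 184, 185, 183, 166, 135, 153, 190, 174]
206 256 277 [181, 185, 189, 188, 189, 185, 187, 149, 107, 158, 177, 183, 185, 180, 182, 181, 184, 183, 182, 177, 163, 124]
210 256 265 [180, 191, 187, 189, 188, 189, 188, 189, 187, 156]
214 256 264 [174, 189, 192, 189, 191, 188, 186, 187, 184]
218 None None None
```

>>> move_arm(motion=[{"wx": 0,"wy": 0,"wz": 0,"dx": -0.92,"dy": -0.73,"dz": 0,"claw": 1},{"wx": 0,"wy": 0,"wz": 0,"dx": 0,"dy": 0,"dz": 0.9,"claw": 1},{"wx": 0,"wy": 0,"wz": 0,"dx": 0,"dy": 0,"dz": 0.9,"claw": 1},{"wx": 0,"wy": 0,"wz": 0,"dx": 0,"dy": 0,"dz": 0.9,"claw": 1},{"wx": 0,"wy": 0,"wz": 0,"dx": 0,"dy": 0,"dz": 0.9,"claw": 1},{"wx": 0,"wy": 0,"wz": 0,"dx": 0,"dy": 0,"dz": 0.9,"claw": 1},{"wx": 0,"wy": 0,"wz": 0,"dx": 0,"dy": 0,"dz": 0.6,"claw": 1},{"wx": 0,"wy": 0,"wz": 0,"dx": 0,"dy": 0,"dz": 0,"claw": 1}])

```text
clock: 2.95
position: [0.6231, -0.056, 0.0747]
tool_rot: [-0.003, 0.153, 0.988, -0.0]
contact_force: [0.7, 0.0, 0.1]
grip_width: 0.0001
grasp_force: 0.0
```

```bash
python3 st.py
```

```text
t 2.95 tcp in control mm [ 46.6 -49.1  74.7] F in control [0.6 0.2 0.1]
[[-1.0, -0.002, -0.006], [-0.002, 1.0, -0.001], [0.006, -0.001, -1.0]]
```

>>> move_arm(motion=[{"wx": 0,"wy": 0,"wz": 0,"dx": 0,"dy": 0.25,"dz": 0,"claw": 1},{"wx": 0,"wy": 0,"wz": 0,"dx": 0,"dy": 0.25,"dz": 0,"claw": 1},{"wx": 0,"wy": 0,"wz": 0,"dx": 0,"dy": 0.2,"dz": 0,"claw": 1},{"wx": 0,"wy": 0,"wz": 0,"dx": 0,"dy": 0.2,"dz": 0,"claw": 1},{"wx": 0,"wy": 0,"wz": 0,"dx": 0,"dy": 0.2,"dz": 0,"claw": 1},{"wx": 0,"wy": 0,"wz": 0,"dx": 0,"dy": 0.0,"dz": 0,"claw": 1}])

```text
clock: 3.55
position: [0.6361, -0.0238, 0.0788]
tool_rot: [0.001, 0.152, 0.988, 0.0]
contact_force: [0.2, 0.2, -0.8]
grip_width: 0.0001
grasp_force: 0.0
```

```bash
python3 st.py
```

```text
t 3.55 tcp in control mm [ 49.3 -14.5  78.8] F in control [ 0.2  0.3 -0.8]
[[-1.0, -0.003, 0.001], [-0.003, 1.0, 0.001], [-0.001, 0.001, -1.0]]
```

>>> move_arm(motion=[{"wx": 0,"wy": 0,"wz": 0,"dx": 0,"dy": 0.15,"dz": 0,"claw": 1},{"wx": 0,"wy": 0,"wz": 0,"dx": 0,"dy": 0.15,"dz": 0,"claw": 1}])

```text
clock: 3.75
position: [0.6383, -0.0163, 0.0785]
tool_rot: [0.0, 0.153, 0.988, -0.0]
contact_force: [-0.5, -1.8, 1.8]
grip_width: 0.0002
grasp_force: 1.3
```

```bash
python3 st.py; python3 - <<'E'
from workcell import *
import cv2,numpy as np
a=cv2.cvtColor(read_camera("wrist")["image"],cv2.COLOR_RGB2BGR);b=cv2.cvtColor(read_camera("side")["image"],cv2.COLOR_RGB2BGR)
b=cv2.resize(b[160:290,220:380],None,fx=2.95,fy=2.95)[:384]
cv2.imwrite("pics/w2.png",np.hstack([a[100:,100:420],b[:284]]))
E
```

```text
t 3.75 tcp in control mm [49.1 -6.7 78.5] F in control [ 0.1 -1.9  1.8]
[[-1.0, -0.002, 0.0], [-0.002, 1.0, -0.0], [-0.0, -0.0, -1.0]]
```

View pics/w2.png

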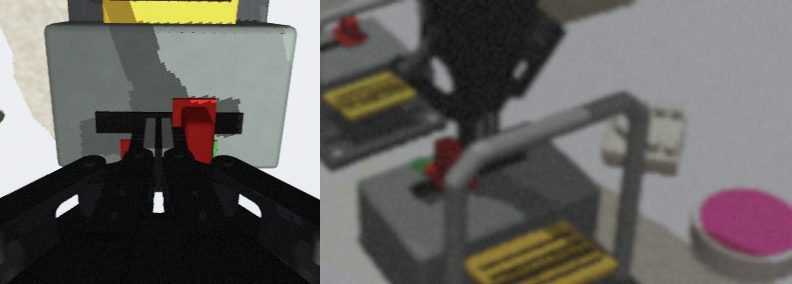

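The lock is being pushed by the left finger and is nearing green. I'll continue in small steps to the end stop.

>>> move_arm(motion=[{"wx": 0,"wy": 0,"wz": 0,"dx": 0,"dy": 0.1,"dz": 0,"claw": 1},{"wx": 0,"wy": 0,"wz": 0,"dx": 0,"dy": 0.1,"dz": 0,"claw": 1}])

```text
clock: 4.05
position: [0.64, -0.0107, 0.0782]
tool_rot: [-0.0, 0.153, 0.988, -0.0]
contact_force: [-0.2, -2.5, 1.7]
grip_width: -0.0001
grasp_force: 1.3
```

>>> move_arm(motion=[{"wx": 0,"wy": 0,"wz": 0,"dx": 0,"dy": 0.08,"dz": 0,"claw": 1}])

```text
clock: 4.15
position: [0.6408, -0.0082, 0.0782]
tool_rot: [-0.0, 0.153, 0.988, -0.0]
contact_force: [0.1, -2.0, 1.3]
grip_width: -0.0001
grasp_force: 1.3
```

>>> move_arm(motion=[{"wx": 0,"wy": 0,"wz": 0,"dx": 0,"dy": 0.08,"dz": 0,"claw": 1}])

```text
clock: 4.25
position: [0.6415, -0.0063, 0.0783]
tool_rot: [-0.0, 0.153, 0.988, -0.001]
contact_force: [-2.8, -9.2, 2.8]
grip_width: -0.0001
grasp_force: 5.1
```

```bash
python3 st.py
```

```text
t 4.25 tcp in control mm [49.   3.9 78.3] F in control [ 0.1 -9.6  2.8]
[[-1.0, -0.002, 0.0], [-0.002, 1.0, -0.001], [-0.0, -0.001, -1.0]]
```

>>> move_arm(motion=[{"wx": 0,"wy": 0,"wz": 0,"dx": 0,"dy": 0.04,"dz": 0,"claw": 1},{"wx": 0,"wy": 0,"wz": 0,"dx": 0,"dy": 0,"dz": 0,"claw": 1}])

```text
clock: 4.45
position: [0.6414, -0.0063, 0.0783]
tool_rot: [-0.0, 0.153, 0.988, -0.002]
contact_force: [-2.3, -7.8, 2.6]
grip_width: -0.0001
grasp_force: 4.2
```

```bash
python3 st.py
```

```text
t 4.45 tcp in control mm [48.9  3.8 78.3] F in control [ 0.2 -8.2  2.6]
[[-1.0, -0.001, 0.0], [-0.001, 1.0, -0.004], [-0.0, -0.004, -1.0]]
```

The lock is hard on its end stop: the force rose and the position stayed put. Now I'll back off, lift, and go forward over the bow.

>>> move_arm(motion=[{"wx": 0,"wy": 0,"wz": 0,"dx": 0,"dy": -0.3,"dz": 0,"claw": 1},{"wx": 0,"wy": 0,"wz": 0,"dx": 0,"dy": -0.2,"dz": -0.5,"claw": 1},{"wx": 0,"wy": 0,"wz": 0,"dx": 0,"dy": 0,"dz": -1,"claw": 1},{"wx": 0,"wy": 0,"wz": 0,"dx": 0,"dy": 0,"dz": -1,"claw": 1},{"wx": 0,"wy": 0,"wz": 0,"dx": 0,"dy": 0,"dz": -1,"claw": 1},{"wx": 0,"wy": 0,"wz": 0,"dx": 0,"dy": 0,"dz": -1,"claw": 1},{"wx": 0,"wy": 0,"wz": 0,"dx": 0,"dy": 0,"dz": -1,"claw": 1},{"wx": 0,"wy": 0,"wz": 0,"dx": 0.9,"dy": 0,"dz": 0,"claw": 1},{"wx": 0,"wy": 0,"wz": 0,"dx": 0.9,"dy": 0,"dz": 0,"claw": 1},{"wx": 0,"wy": 0,"wz": 0,"dx": 0.9,"dy": 0,"dz": 0,"claw": 1}])

```text
clock: 5.45
position: [0.5594, 0.0057, 0.2445]
tool_rot: [0.001, 0.153, 0.988, 0.001]
contact_force: [0.4, 0.5, 1.7]
grip_width: 0.0002
grasp_force: 0.0
```

>>> move_arm(motion=[{"wx": 0,"wy": 0,"wz": 0,"dx": 1,"dy": 0.12,"dz": 0,"claw": 1},{"wx": 0,"wy": 0,"wz": 0,"dx": 1,"dy": 0.12,"dz": 0,"claw": 1},{"wx": 0,"wy": 0,"wz": 0,"dx": 1,"dy": 0.12,"dz": 0,"claw": 1},{"wx": 0,"wy": -1,"wz": 0,"dx": 0.3,"dy": 0,"dz": 0,"claw": 1},{"wx": 0,"wy": -1,"wz": 0,"dx": 0,"dy": 0,"dz": 0,"claw": 1},{"wx": 0,"wy": -1,"wz": 0,"dx": 0,"dy": 0,"dz": 0,"claw": 1},{"wx": 0,"wy": -1,"wz": 0,"dx": 0,"dy": 0,"dz": 0,"claw": 1},{"wx": 0,"wy": -1,"wz": 0,"dx": 0,"dy": 0,"dz": 0,"claw": 1}])

```text
clock: 6.25
position: [0.4688, 0.0457, 0.2448]
tool_rot: [0.174, 0.15, 0.973, -0.026]
contact_force: [-0.8, -0.6, 0.4]
grip_width: 0.0002
grasp_force: 0.0
```

>>> move_arm(motion=[{"wx": 0,"wy": -1,"wz": 0,"dx": 0,"dy": 0,"dz": 0,"claw": 1},{"wx": 0,"wy": -1,"wz": 0,"dx": 0,"dy": 0,"dz": 0,"claw": 1},{"wx": 0,"wy": -1,"wz": 0,"dx": 0,"dy": 0,"dz": 0,"claw": 1},{"wx": 0,"wy": -1,"wz": 0,"dx": 0,"dy": 0,"dz": 0,"claw": 1},{"wx": 0,"wy": -1,"wz": 0,"dx": 0,"dy": 0,"dz": 0,"claw": 1},{"wx": 0,"wy": 0,"wz": 0,"dx": 0,"dy": 0,"dz": 0,"claw": 1}])

```text
clock: 6.85
position: [0.4672, 0.0458, 0.2427]
tool_rot: [0.338, 0.143, 0.929, -0.052]
contact_force: [-0.5, -0.4, -0.0]
grip_width: -0.0001
grasp_force: 0.0
```

```bash
python3 st.py
```

```text
t 6.85 tcp in control mm [-132.9    0.5  242.7] F in control [-0.4 -0.6 -0. ]
[[-0.766, -0.004, 0.643], [-0.003, 1.0, 0.003], [-0.643, 0.001, -0.766]]
```

>>> move_arm(motion=[{"wx": 0,"wy": 0,"wz": 0,"dx": 0.57,"dy": 0,"dz": 0.68,"claw": 1},{"wx": 0,"wy": 0,"wz": 0,"dx": 0.57,"dy": 0,"dz": 0.68,"claw": 1},{"wx": 0,"wy": 0,"wz": 0,"dx": 0.57,"dy": 0,"dz": 0.68,"claw": 1},{"wx": 0,"wy": 0,"wz": 0,"dx": -0.06,"dy": 0,"dz": 0.82,"claw": 1},{"wx": 0,"wy": 0,"wz": 0,"dx": -0.06,"dy": 0,"dz": 0.82,"claw": 1},{"wx": 0,"wy": 0,"wz": 0,"dx": -0.06,"dy": 0,"dz": 0.82,"claw": 1},{"wx": 0,"wy": 0,"wz": 0,"dx": -0.06,"dy": 0,"dz": 0.82,"claw": 1},{"wx": 0,"wy": 0,"wz": 0,"dx": -0.06,"dy": 0,"dz": 0.82,"claw": 1},{"wx": 0,"wy": 0,"wz": 0,"dx": 0,"dy": 0,"dz": 0,"claw": 1}])

```text
clock: 7.75
position: [0.5516, 0.0188, 0.0731]
tool_rot: [0.336, 0.144, 0.929, -0.053]
contact_force: [-0.3, -0.2, -0.7]
grip_width: -0.0
grasp_force: 0.0
```

```bash
python3 st.py; python3 - <<'E'
from workcell import *
import cv2,numpy as np
b=cv2.cvtColor(read_camera("side")["image"],cv2.COLOR_RGB2BGR)
b=cv2.convertScaleAbs(cv2.resize(b[150:300,200:380],None,fx=4,fy=4,interpolation=cv2.INTER_CUBIC),alpha=1.6)
cv2.imwrite("pics/s3.png",b)
E
```

```text
t 7.75 tcp in control mm [-44.2   0.4  73.1] F in control [-0.3 -0.3 -0.7]
[[-0.769, -0.001, 0.639], [-0.001, 1.0, -0.0], [-0.639, -0.001, -0.769]]
```

View pics/s3.png

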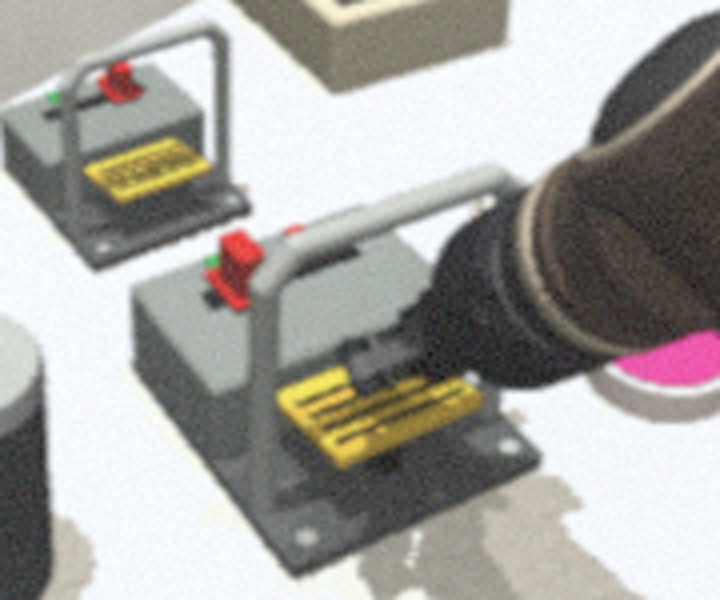

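The lock sits at the green mark, and the fingertips hover over the pedal pad clear of the bow. Pressing straight down now, watching the force.

>>> move_arm(motion=[{"wx": 0,"wy": 0,"wz": 0,"dx": 0.26,"dy": 0,"dz": 0.22,"claw": 1},{"wx": 0,"wy": 0,"wz": 0,"dx": 0.1,"dy": 0,"dz": 0.12,"claw": 1},{"wx": 0,"wy": 0,"wz": 0,"dx": 0.1,"dy": 0,"dz": 0.12,"claw": 1}])

```text
clock: 8.1
position: [0.5493, 0.0203, 0.0559]
tool_rot: [0.338, 0.143, 0.929, -0.052]
contact_force: [-1.9, 0.9, 4.3]
grip_width: -0.0
grasp_force: 2.1
```

```bash
python3 st.py
```

```text
t 8.1 tcp in control mm [-46.9   1.2  55.9] F in control [-2.1  0.3  4.3]
[[-0.766, -0.003, 0.643], [-0.002, 1.0, 0.002], [-0.643, 0.0, -0.766]]
```

Contact. I'll continue down about 3 to 4 mm per row.

>>> move_arm(motion=[{"wx": 0,"wy": 0,"wz": 0,"dx": 0.09,"dy": 0,"dz": 0.1,"claw": 1},{"wx": 0,"wy": 0,"wz": 0,"dx": 0.09,"dy": 0,"dz": 0.1,"claw": 1}])

```text
clock: 8.3
position: [0.5496, 0.0204, 0.0484]
tool_rot: [0.339, 0.144, 0.928, -0.052]
contact_force: [-3.7, 1.1, 5.5]
grip_width: 0.0003
grasp_force: 2.8
```

>>> move_arm(motion=[{"wx": 0,"wy": 0,"wz": 0,"dx": 0.06,"dy": 0,"dz": 0.075,"claw": 1}])

```text
clock: 8.4
position: [0.5495, 0.0205, 0.0453]
tool_rot: [0.339, 0.143, 0.928, -0.052]
contact_force: [-4.6, 1.6, 5.6]
grip_width: 0.0001
grasp_force: 3.1
```

>>> move_arm(motion=[{"wx": 0,"wy": 0,"wz": 0,"dx": 0.06,"dy": 0,"dz": 0.075,"claw": 1}])

```text
clock: 8.5
position: [0.5496, 0.0205, 0.0425]
tool_rot: [0.339, 0.143, 0.928, -0.052]
contact_force: [-5.6, 0.8, 7.1]
grip_width: 0.0001
grasp_force: 3.4
```

>>> move_arm(motion=[{"wx": 0,"wy": 0,"wz": 0,"dx": 0.045,"dy": 0,"dz": 0.05,"claw": 1}])

```text
clock: 8.6
position: [0.5496, 0.0205, 0.0405]
tool_rot: [0.339, 0.143, 0.928, -0.052]
contact_force: [-4.9, 1.5, 7.0]
grip_width: -0.0002
grasp_force: 3.5
```

>>> move_arm(motion=[{"wx": 0,"wy": 0,"wz": 0,"dx": 0.045,"dy": 0,"dz": 0.05,"claw": 1}])

```text
clock: 8.7
position: [0.5496, 0.0205, 0.0386]
tool_rot: [0.339, 0.143, 0.928, -0.052]
contact_force: [-5.0, 0.8, 6.9]
grip_width: 0.0001
grasp_force: 3.7
```

>>> move_arm(motion=[{"wx": 0,"wy": 0,"wz": 0,"dx": 0.045,"dy": 0,"dz": 0.05,"claw": 1}])

```text
clock: 8.8
position: [0.5496, 0.0205, 0.0368]
tool_rot: [0.339, 0.144, 0.928, -0.052]
contact_force: [-12.2, 2.2, 17.2]
grip_width: -0.0003
grasp_force: 9.5
```

The force jumped to about 21 N at the stop. I'll check that it is steady, then hold.

>>> move_arm(motion=[{"wx": 0,"wy": 0,"wz": 0,"dx": 0,"dy": 0,"dz": 0,"claw": 1},{"wx": 0,"wy": 0,"wz": 0,"dx": 0,"dy": 0,"dz": 0,"claw": 1}])

```text
clock: 9.0
position: [0.5496, 0.0205, 0.0371]
tool_rot: [0.339, 0.143, 0.928, -0.052]
contact_force: [-7.5, 1.9, 10.0]
grip_width: -0.0003
grasp_force: 5.3
```

>>> move_arm(motion=[{"wx": 0,"wy": 0,"wz": 0,"dx": 0.02,"dy": 0,"dz": 0.025,"claw": 1},{"wx": 0,"wy": 0,"wz": 0,"dx": 0,"dy": 0,"dz": 0,"claw": 1}])

```text
clock: 9.2
position: [0.5497, 0.0205, 0.0368]
tool_rot: [0.34, 0.143, 0.928, -0.052]
contact_force: [-15.7, 3.2, 19.4]
grip_width: -0.0
grasp_force: 10.1
```

>>> move_arm(motion=[{"wx": 0,"wy": 0,"wz": 0,"dx": 0,"dy": 0,"dz": 0,"claw": 1},{"wx": 0,"wy": 0,"wz": 0,"dx": 0,"dy": 0,"dz": 0,"claw": 1},{"wx": 0,"wy": 0,"wz": 0,"dx": 0,"dy": 0,"dz": 0,"claw": 1}])

```text
clock: 9.5
position: [0.5497, 0.0205, 0.0368]
tool_rot: [0.34, 0.144, 0.928, -0.052]
contact_force: [-14.9, 2.4, 18.8]
grip_width: -0.0003
grasp_force: 9.9
```

>>> move_arm(motion=[{"wx": 0,"wy": 0,"wz": 0,"dx": 0,"dy": 0,"dz": 0,"claw": 1},{"wx": 0,"wy": 0,"wz": 0,"dx": 0,"dy": 0,"dz": 0,"claw": 1},{"wx": 0,"wy": 0,"wz": 0,"dx": 0,"dy": 0,"dz": 0,"claw": 1},{"wx": 0,"wy": 0,"wz": 0,"dx": 0,"dy": 0,"dz": 0,"claw": 1},{"wx": 0,"wy": 0,"wz": 0,"dx": 0,"dy": 0,"dz": 0,"claw": 1},{"wx": 0,"wy": 0,"wz": 0,"dx": 0,"dy": 0,"dz": 0,"claw": 1},{"wx": 0,"wy": 0,"wz": 0,"dx": 0,"dy": 0,"dz": 0,"claw": 1},{"wx": 0,"wy": 0,"wz": 0,"dx": 0,"dy": 0,"dz": 0,"claw": 1},{"wx": 0,"wy": 0,"wz": 0,"dx": 0,"dy": 0,"dz": 0,"claw": 1},{"wx": 0,"wy": 0,"wz": 0,"dx": 0,"dy": 0,"dz": 0,"claw": 1}])

```text
clock: 10.5
position: [0.5497, 0.0205, 0.0368]
tool_rot: [0.34, 0.143, 0.928, -0.052]
contact_force: [-16.1, 3.1, 18.3]
grip_width: 0.0005
grasp_force: 9.8
```

```bash
python3 st.py; python3 - <<'E'
from workcell import *
import cv2,numpy as np
b=cv2.cvtColor(read_camera("side")["image"],cv2.COLOR_RGB2BGR)
b=cv2.convertScaleAbs(cv2.resize(b[150:300,200:380],None,fx=4,fy=4,interpolation=cv2.INTER_CUBIC),alpha=1.6)
cv2.imwrite("pics/s4.png",b)
E
```

```text
t 10.5 tcp in control mm [-46.6   1.5  36.8] F in control [-16.3  -1.9  18.3]
[[-0.764, -0.003, 0.645], [-0.001, 1.0, 0.002], [-0.645, 0.001, -0.764]]
```

View pics/s4.png

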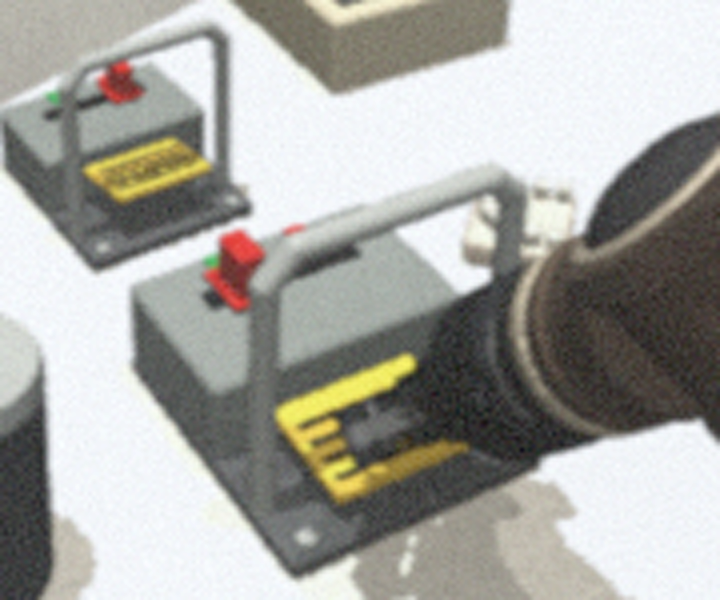

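The pedal is visibly down on the stop. The force has been steady at about 24 N for over 1.3 s, and the lock is still at green. Now a gentle release.

>>> move_arm(motion=[{"wx": 0,"wy": 0,"wz": 0,"dx": -0.06,"dy": 0,"dz": -0.075,"claw": 1},{"wx": 0,"wy": 0,"wz": 0,"dx": -0.09,"dy": 0,"dz": -0.1,"claw": 1},{"wx": 0,"wy": 0,"wz": 0,"dx": -0.09,"dy": 0,"dz": -0.1,"claw": 1},{"wx": 0,"wy": 0,"wz": 0,"dx": -0.09,"dy": 0,"dz": -0.1,"claw": 1},{"wx": 0,"wy": 0,"wz": 0,"dx": -0.09,"dy": 0,"dz": -0.1,"claw": 1},{"wx": 0,"wy": 0,"wz": 0,"dx": -0.09,"dy": 0,"dz": -0.1,"claw": 1},{"wx": 0,"wy": 0,"wz": 0,"dx": -0.09,"dy": 0,"dz": -0.1,"claw": 1},{"wx": 0,"wy": 0,"wz": 0,"dx": -0.12,"dy": 0,"dz": -0.15,"claw": 1},{"wx": 0,"wy": 0,"wz": 0,"dx": -0.12,"dy": 0,"dz": -0.15,"claw": 1},{"wx": 0,"wy": 0,"wz": 0,"dx": 0,"dy": 0,"dz": -0.3,"claw": 1}])

```text
clock: 11.55
position: [0.5439, 0.0217, 0.0804]
tool_rot: [0.338, 0.144, 0.929, -0.052]
contact_force: [0.5, -0.2, 0.0]
grip_width: 0.0003
grasp_force: 0.0
```

>>> move_arm(motion=[{"wx": 0,"wy": 0,"wz": 0,"dx": 0,"dy": 0,"dz": -0.8,"claw": 1},{"wx": 0,"wy": 0,"wz": 0,"dx": 0,"dy": 0,"dz": -0.8,"claw": 1},{"wx": 0,"wy": 0,"wz": 0,"dx": 0,"dy": 0,"dz": -0.8,"claw": 1},{"wx": 0,"wy": 0,"wz": 0,"dx": 0,"dy": 0,"dz": -0.8,"claw": 1},{"wx": 0,"wy": 0,"wz": 0,"dx": 0,"dy": 0,"dz": -0.8,"claw": 1},{"wx": 0,"wy": 0,"wz": 0,"dx": 0,"dy": 0,"dz": -0.8,"claw": 1},{"wx": 0,"wy": 0,"wz": 0,"dx": 0,"dy": 0,"dz": -0.8,"claw": 1},{"wx": 0,"wy": 0,"wz": 0,"dx": 0,"dy": 0,"dz": 0,"claw": 1},{"wx": 0,"wy": 0,"wz": 0,"dx": 0,"dy": 0,"dz": 0,"claw": 1}])

```text
clock: 12.45
position: [0.441, 0.0547, 0.2093]
tool_rot: [0.339, 0.143, 0.929, -0.052]
contact_force: [-0.1, 0.8, -0.6]
grip_width: -0.0
grasp_force: 0.0
```

```bash
python3 st.py; python3 - <<'E'
from workcell import *
import cv2,numpy as np
b=cv2.cvtColor(read_camera("side")["image"],cv2.COLOR_RGB2BGR)
b=cv2.convertScaleAbs(cv2.resize(b[150:315,160:400],None,fx=3.3,fy=3.3,interpolation=cv2.INTER_CUBIC),alpha=1.6)
cv2.imwrite("pics/s5.png",b)
E
```

```text
t 12.45 tcp in control mm [-160.5    1.   209.3] F in control [-0.3  0.7 -0.6]
[[-0.765, -0.003, 0.644], [-0.002, 1.0, 0.003], [-0.644, 0.001, -0.765]]
```

View pics/s5.png

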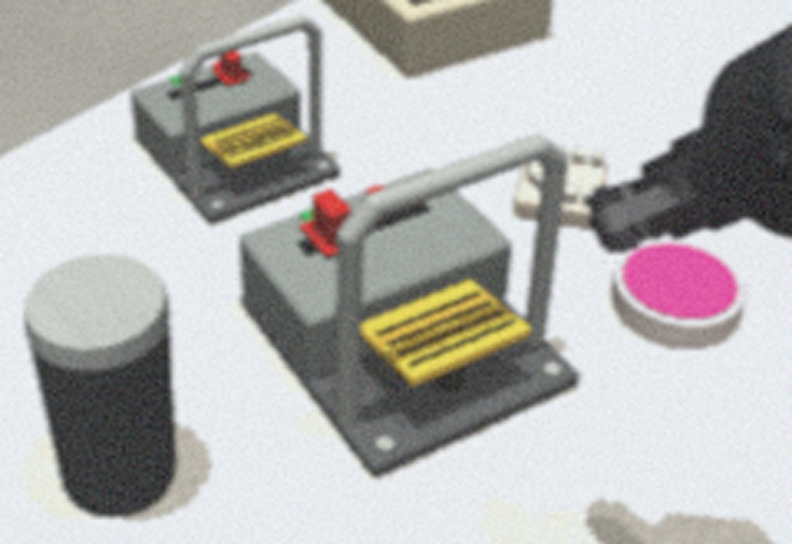

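The pedal is fully up, the lock is at green, the bystanders are untouched and the robot is clear. Handing in.

```bash
python3 -c "
from workcell import *
print(sign_off())"
```

```text
the job is handed in; nothing more can be done
None
```

The job is handed in: the lock is open against its green end stop, the pedal was held on its rubber stop for over 1 s at about 24 N and is fully up again, the mug, wax tin and cast were not touched, and it took about 12.5 s.

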